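# Pack a jade bangle set into its gift box

### The job

Pack the green jade set into its open wooden gift box: seat the cream insert flat in the box base, then slip the green bangle over the insert's round hub so that it lies flat, then lay the small green disc flat in the hollow on top of the hub, and last close the box with its wooden lid, pushed fully down all round. Jade is brittle: set the bangle and the disc down with the gripper, never drop them. Leave the other bangles and the honey disc where they are.

Things in the scene. Friction and masses are not known exactly. Their poses are not given: they have to be found in the camera images.
- box_base: Open base of the brown wooden gift box, fixed; black-lined square well. Plinth 120 x 120 mm, 8 mm high; on it a wall 104 x 104 mm outside, 4 mm thick, its top 20 mm above the table. Well 96 x 96 mm, floor 5 mm above the table. The lid goes round the wall and rests on the plinth ledge. Origin: centre of the underside, on the table; x, y along the sides (alike every 90 degrees), z up.
- insert: Loose cream insert, 90 g: plate 88 x 88 x 16 mm (tapering to 81 x 81 in its lowest 9 mm), on it a round hub 48 mm wide (45 at the top), 13 mm high (top 29 mm above the underside), with a round hollow 39 mm wide, 3.5 mm deep. Grip it across the hub. Seated, its plate top is 1 mm above the base's wall. Origin: centre of the underside; x, y along the sides (alike every 90 degrees).
- green_bangle: Loose green jade bangle, lying flat: ring 68 mm outside, 55 mm inside, 13 mm high, 55 g. On the hub it lies on the insert's plate, top level with the hub's, 3.5 mm play all round and no room for a finger inside: grip it from outside across 68 mm. Origin: centre of the underside, z along its axis.
- green_disc: Loose small green jade disc with an 8 mm hole in the middle, lying flat: 32 mm diameter, 10 mm thick, 22 g. In the hub's hollow it stands 6.5 mm proud of the hub's top. Origin: centre of the underside, z up its axis.
- lid: Loose box lid, rim down on the mat: brown wooden cover 120 x 120 mm outside, 112 x 112 mm inside, 40 mm high (36 mm deep inside), 220 g. Brass bar pull on top, 50 mm long along the lid's x, 12 mm wide along its y, 50 to 62 mm above the rim. Closed, the rim is 8 mm above the table; fits any of four ways round. Origin: centre of the square at rim level, z up.
- white_bangle: Loose white bangle, same size as the green one (68 mm outside, 13 mm high), lying flat: not part of the order, leave it. Origin: centre of the underside.
- lavender_bangle: Loose lavender bangle, same size as the green one (68 mm outside, 13 mm high), lying flat: leave it. Origin: centre of the underside.
- honey_disc: Loose honey-yellow disc, same size as the green one (32 mm diameter, 10 mm thick), lying flat: leave it. Origin: centre of the underside.
Mind the look-alikes: they are no part of the job. What is shaped like the green_bangle but orange, pink or red is not meant.

How it is judged:
On the way, in this order (a step that is already met when the one before it is completed fails the run):
1. the cream insert is seated flat in the well of the box base (horizontal distance between insert and box_base below 0.008 m and z of insert in the frame of box_base below 0.0075 m and angle between insert's own z axis and vertical below 0.05 rad), for 0.2 s.
2. the green bangle lies flat round the hub of the seated insert (all of step 1 and horizontal distance between green_bangle and insert below 0.007 m and z of green_bangle in the frame of insert between 0.013 and 0.0185 m and angle between green_bangle's own z axis and vertical below 0.06 rad), for 0.2 s.
3. the green disc lies flat in the hollow of the hub, the bangle still in place (all of step 2 and horizontal distance between green_disc and insert below 0.007 m and z of green_disc in the frame of insert between 0.023 and 0.0275 m and angle between green_disc's own z axis and vertical below 0.08 rad), for 0.2 s.
4. the lid is fully down on the base over the packed set (all of step 3 and horizontal distance between lid and box_base below 0.009 m and z of lid in the frame of box_base below 0.0105 m and angle between lid's own z axis and vertical below 0.03 rad), for 0.2 s.
At the end, for the whole second after the job is handed in: Insert flat on the well floor; green bangle flat round the hub (7 mm); green disc flat in the hollow (7 mm); lid rim within 2.5 mm of the ledge, centred within 9 mm; heights within 2.5 mm, all at rest; other bangles and honey disc within 20 mm of their starts (all of step 4 and linear speed of each of insert, green_bangle, green_disc, lid below 0.02 m/s and distance of each of white_bangle, lavender_bangle, honey_disc from where it was at the start of the episode below 0.02 m); the robot touches nothing.
It fails at once if the white or lavender bangle or the honey disc is disturbed (moved more than 20 mm) (distance of any of white_bangle, lavender_bangle, honey_disc from where it was at the start of the episode above 0.02 m).
It fails at once if the green bangle or the green disc is dropped (falls out of the fingers faster than 0.6 m/s, some 20 mm of free fall) ((contact force between the fingers and green_bangle below 0.1 N and linear speed of green_bangle above 0.6 m/s) or (contact force between the fingers and green_disc below 0.1 N and linear speed of green_disc above 0.6 m/s)).
It also fails if it takes over 99 s, if anything falls off the work surface, if the arm or the gripper's body presses on something with over 40 N, if the wrist force passes 120 N, or if a joint passes its speed limit or range.

### The arm

A 6-joint arm with a two-finger parallel gripper is mounted at the origin on the work surface. World frame = base frame: x ahead of the robot, y to its left, z up, the work surface at z = 0. Lengths are in m, angles in rad, forces in N, time in s.
With the tool pointing down it reaches from about 0.3 to 0.775 m from the base axis. Payload 14.6 kg.
Tool frame: the origin (TCP) lies at the very end of the fingers, on their centre line; the grasp point (between the pads) lies 19 mm behind it; z points along the fingers, y is the line along which they close (so a half turn about z gives the same grasp; the last joint's range is limited). The gripper opens to 94 mm and grips with 3 to 60 N. Pads are 16 mm wide; open, the fingers measure 119 mm over their backs; the gripper's body (75 mm by 177 mm) begins 78 mm behind the grasp point.
Start: joints at [-1.248, 0.3, 1.521, -0, 1.321, -0.067], TCP at [0.209, -0.509, 0.205] pointing down, gripper open.
Joint ranges: [-3.03, 3.03], [-0.79, 2.21], [0.23, 2.52], [-1.04, 4.18], [0, 3.07], [-2.55, 2.55]. Speed limits (rad/s): [2.22, 2.22, 2.57, 3.14, 3.14, 3.14].

### API

Orientations are given as [roll, pitch, yaw] about the fixed x, y, z axes, in that order (R = Rz(yaw) Ry(pitch) Rx(roll)).
In Python, from station import ctrl, camera, camera_info, finder gives the robot as it stands.
- The arm moves only by the tool carry_out, never from a script. Its argument "motion" is a list of rows, each a list of 2 entries, a list of its own where there are three numbers: the shift along the tool's x, y, z as a fraction of full scale, then the turn about the tool's z as a fraction of full scale. A call has 1 to 12 rows; each row is the pose to reach, as a shift and turn from the pose commanded when the call began, along the tool's axes at that moment, turning the shorter way round; what a row does not reach only later rows make up. Full scale, the value 1, is 200 mm for a shift and 360 degrees for a turn. A row lasts 1/10 s, in which the tool goes at most 50 mm and 8.59 degrees, less where a joint would pass 70% of its speed; a pose out of reach is approached as far as the arm can. A call with a number of a shift or a turn outside -1 to 1 is refused whole. A call with a gripper value outside its range is refused whole. "hand" is the closure, from -1 (fully open) to 1 (shut), set as the call begins (left out, the last holds). The fingers move at their own pace and stop on an object; "force" is the grip in N (left out, the last holds). Time passes only in rows, so rows that repeat a pose let the fingers close. It gives the time, the measured TCP pose, the force, the opening and the grip force at its end, in the units of the state.
- ctrl.get_obs(): the state, without advancing time (a new reading comes with each control period).
- camera(name): name is "scene" or "top" or "wrist"; returns (picture, depth): 384x512x3 uint8, blue, green, red; 384x512 float32, m along the optical axis (not along the pixel's ray), 0 where there is no reading.
- camera_info(name): a dict with "camera_matrix" (3x3 intrinsics, pixels), "origin" and "attitude" of the camera in the world. Camera axes: x right, y down, z forward; pixel columns grow to the right and rows downward; lengths in m; the calibration is good to about 2 mm. The wrist camera is an equidistant fisheye: a pixel r from the principal point sees the ray r / f radians off the axis. A picture is of the moment at which its call begins: read the wrist's pose just before it. camera_info takes no time and is no camera call; for the wrist camera it gives the pose at the moment of the call.
- ctrl.hand_in(): hands the job in; it is judged then, once.
Trained networks look in the newest picture that a camera, given by its name, has taken for a name from the list of things; names that differ only in an ending like _2 or _b are one class to them, and where a whole thing is asked for, a point or a joint stands for the part that bears it (a point fixed in the world has none). Each returns a list of dicts, best first, with "conf" (0 to 1); they miss things now and then, are a little off and sometimes report something else, mostly with a low value. They report only what shows in the picture. A call takes as long as a camera call. They do not tell look-alikes from the thing itself.
- finder.boxes_of(camera, query): "location" ([column, row] in pixels, amid what is visible of it).
- finder.cut_out(camera, query): "mask" (384x512 bool, what is visible of it) and "location" ([column, row] in pixels, amid what is visible of it).
- finder.pinpoint(camera, query): "location" ([column, row] in pixels: a listed point, or the origin of a listed thing).
The state is a dict: "time_s": time; "qpos": joint angles; "joint_vel": joint speeds; "tau": joint torques, N m; "ee_pos": TCP position; "eef_rot": TCP orientation; "force": force on the tool from outside, world axes, zero at the start; "moment": the same for the moment, N m; "grip_width": finger opening in m; "grip_force": force on a finger pad.
Only numpy, scipy, OpenCV 4.12 (cv2) and the standard library are available. Lean on these libraries where they do the work, as an engineer would, in place of code of your own. Each camera call takes 0.05 s, during which the arm holds its last target. There are 200 camera calls.

## Working session

There is one attempt and no reset: what is moved stays moved. The work goes in short steps, Python scripts to look and compute and a tool call to move; the robot and the scene stay as the last step left them, time stands still between calls to the robot, and variables do not carry over. Pictures are saved under pics/ and viewed, at most 14 in all, crops included, and the job is handed in when it is done.

Besides the shell and the picture viewer there is one more tool, called after "Call:" in YAML: its name, and indented under it one key for each argument. carry_out: Moves the arm, as the interface text tells. Its arguments: {"type":"object","properties":{"motion":{"type":"array","items":{"type":"array"}},"hand":{"type":"number"},"force":{"type":"number"}},"required":["motion"]}

```bash
mkdir -p pics; ls; cat > h.py <<'E'
import numpy as np,cv2
from scipy.spatial.transform import Rotation as R
from station import ctrl,camera,camera_info,finder
def att(a):
    a=np.array(a,float)
    return a if a.shape==(3,3) else R.from_euler('xyz',a).as_matrix() if a.size==3 else R.from_quat(a).as_matrix()
def world(name,d,info=None):
    i=info or camera_info(name);K=np.array(i['camera_matrix']);h,w=d.shape
    u,v=np.meshgrid(np.arange(w),np.arange(h))
    P=np.stack([(u-K[0,2])/K[0,0]*d,(v-K[1,2])/K[1,1]*d,d],-1)
    return P@att(i['attitude']).T+np.array(i['origin'])
E
python3 - <<'E'
from h import *
for n in('top','scene'):
    i=camera_info(n);print(n,i)
    p,d=camera(n);cv2.imwrite(f'pics/{n}0.png',p);np.save(n+'_d',d);np.save(n+'_p',p)
    W=world(n,d)
    for q in['box_base','insert','green_bangle','green_disc','lid','white_bangle','lavender_bangle','honey_disc']:
        for r in finder.cut_out(n,q)[:4]:
            m=r['mask']&(d>0);P=W[m]
            if len(P)==0: continue
            z=np.percentile(P[:,2],90);T=P[P[:,2]>z-.004]
            c=p[m].mean(0).astype(int)
            print(n,q,round(r['conf'],2),np.round(r['location']),'med',np.median(P,0).round(3),'ztop',z.round(4),'mid',((T.min(0)+T.max(0))/2).round(4),'ext',np.ptp(T,0).round(3),c)
print(ctrl.get_obs())
E
```

```text
pics
top {'camera_matrix': array([[474.13794035,   0.        , 255.32939674],
       [  0.        , 474.13794035, 182.97729805],
       [  0.        ,   0.        ,   1.        ]]), 'origin': array([ 0.28781787, -0.05303843,  1.16209435]), 'attitude': array([-3.0107057 ,  0.01757292, -1.58759209])}
top box_base 0.71 [149. 109.] med [0.631 0.235 0.006] ztop 0.0182 mid [0.6316 0.234  0.0206] ext [0.142 0.141 0.012] [36 55 77]
top insert 0.59 [324. 109.] med [ 0.628 -0.214  0.017] ztop 0.0271 mid [ 0.6304 -0.2152  0.0286] ext [0.047 0.045 0.011] [169 202 209]
top green_bangle 0.78 [399. 160.] med [ 0.493 -0.364  0.011] ztop 0.0148 mid [ 0.4925 -0.3625  0.015 ] ext [0.065 0.067 0.008] [ 41  54 193]
top green_bangle 0.74 [325. 105.] med [ 0.627 -0.214  0.016] ztop 0.027 mid [ 0.6304 -0.2152  0.0286] ext [0.047 0.045 0.011] [166 198 206]
top green_bangle 0.73 [292. 173.] med [ 0.44  -0.139  0.012] ztop 0.0152 mid [ 0.4374 -0.142   0.0156] ext [0.065 0.064 0.009] [ 79 159  34]
top green_bangle 0.68 [315. 246.] med [ 0.289 -0.197  0.011] ztop 0.0147 mid [ 0.2899 -0.2025  0.0149] ext [0.065 0
[... 2651 characters left out ...]
70  26]
{'time_s': 0.9, 'qpos': array([-1.24759349e+00,  2.99874322e-01,  1.52099228e+00,  2.85573030e-05,
        1.32071179e+00, -6.65915006e-02]), 'joint_vel': array([-1.98242322e-04, -6.76500180e-04, -1.17325254e-03, -7.75079172e-04,
        5.33811288e-05, -7.71812203e-04]), 'tau': array([ 2.90269563e-04, -5.31657100e+01, -3.52915978e+01,  7.08810124e-02,
        2.12176092e-02,  4.32228802e-06]), 'ee_pos': array([ 0.20900475, -0.50873108,  0.20546294]), 'eef_rot': array([ 3.14157658e+00, -2.66583273e-05,  3.89787268e-01]), 'force': array([-0.11526542, -1.18275107, -0.19790991]), 'moment': array([0.00835897, 0.00777125, 0.05069234]), 'grip_force': 0.0, 'grip_width': 0.09385482075482138}
```

```bash
python3 - <<'E'
from h import *
def rect(P): 
    (c,s,a)=cv2.minAreaRect((P[:,:2]*1000).astype(np.float32));return np.round(c,1),np.round(s,1),round(a,1)
def circ(P):
    c,r=cv2.minEnclosingCircle((P[:,:2]*1000).astype(np.float32));return np.round(c,1),round(r,1)
for n in('top','scene'):
    d=np.load(n+'_d.npy');W=world(n,d);W[d==0]=9
    def sel(c,r,z0,z1):
        m=(np.hypot(W[...,0]-c[0],W[...,1]-c[1])<r)&(W[...,2]>z0)&(W[...,2]<z1)
        m=cv2.morphologyEx(m.astype(np.uint8),cv2.MORPH_OPEN,np.ones((2,2)))>0
        return W[m]
    o=0.0015 if n=='top' else 0
    for nm,c,r,z0,z1 in[('lidtop',(.641,-.009),.1,.036,.046),('pull',(.641,-.009),.06,.055,.07),('insplate',(.629,-.215),.08,.012,.0215),('hub',(.629,-.215),.045,.0245,.034),('basewall',(.629,.234),.1,.0165,.026),('plinth',(.629,.234),.1,.0045,.026),('bangle',(.437,-.142),.05,.010,.02),('disc',(.4425,-.266),.03,.0075,.02)]:
        P=sel(c,r,z0+o,z1+o)
        if len(P)>5: print(n,nm,len(P),rect(P),circ(P),'z',np.median(P[:,2]).round(4))
    P=W[(np.abs(W[...,2])<.006)];print('table z',np.median(P[:,2]).round(4))
E
```

```text
top lidtop 1737 (array([4774.5, 4492.9]), array([12355.4,   130.4]), 47.5) (array([4783.1, 4485.1]), 6178.0) z 0.0397
top pull 100 (array([4809.8, 4488.6]), array([12314.3,    20.4]), 47.2) (array([4811.8, 4486.7]), 6157.2) z 0.0607
top insplate 706 (array([4816.8, 4355.6]), array([12500.7,   100.2]), 47.5) (array([4807.4, 4364.2]), 6250.5) z 0.0158
top hub 116 (array([ 627.3, -218.7]), array([47. , 41.7]), 81.7) (array([ 627.2, -219.4]), 24.9) z 0.0268
top basewall 105 (array([631.2, 233.1]), array([102.7, 103.2]), 30.3) (array([631. , 231.6]), 70.6) z 0.0177
top plinth 776 (array([4816.4, 4566.6]), array([12190.7,   143.7]), 46.0) (array([4804.4, 4578.1]), 6095.6) z 0.009
top bangle 73 (array([ 434.8, -145.2]), array([60.4, 67.3]), 10.3) (array([ 435. , -145.2]), 33.9) z 0.0113
top disc 36 (array([ 440., -268.]), array([29.7, 22. ]), 40.2) (array([ 440.8, -268.8]), 14.9) z 0.0095
table z -0.0001
scene lidtop 3913 (array([4760.6, 4478.9]), array([12395. ,   129.9]), 47.4) (array([4767.7, 4472.3]), 6197.7) z 0.0401
scene pull 192 (array([636. , -13.9]), array([64.3, 10. ]), 53.0) (array([635.5, -13.6]), 32.2) z 0.0613
scene insplate 939 (array([4817., 4358.]), array([12496.9,   102. ]), 47.5) (array([4807.2, 4366.9]), 6248.6) z 0.016
scene hub 283 (array([4796.7, 4391. ]), array([12475.5,    43.3]), 47.8) (array([4800.2, 4387.9]), 6237.8) z 0.0262
scene basewall 638 (array([4815. , 4574.1]), array([12181.7,   127.5]), 46.0) (array([4805.6, 4583.2]), 6091.1) z 0.0194
scene plinth 4196 (array([4814.2, 4568.9]), array([12190.2,   141.5]), 46.0) (array([4806. , 4580.6]), 6092.7) z 0.0059
scene bangle 181 (array([4718. , 4407.4]), array([12558.1,    63.9]), 46.7) (array([4707. , 4417.7]), 6279.1) z 0.0113
scene disc 78 (array([ 440.4, -264.8]), array([33.3, 26.2]), 48.2) (array([ 438.4, -265.3]), 18.4) z 0.0093
table z 0.0003
```

View pics/top0.png

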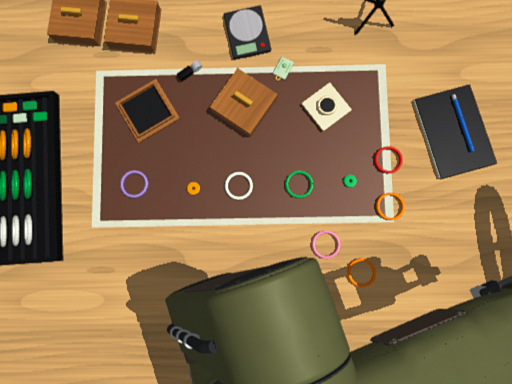

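The top picture shows the base (148,110), lid (243,101) with diagonal pull, insert (326,105), green bangle (299,184) and green disc (350,181), with lookalikes at the other spots. The morphology kernel shifted my masks, so I'll redo the fit without it.

```bash
python3 - <<'E'
from h import *
def rect(P): 
    (c,s,a)=cv2.minAreaRect((P[:,:2]*1000).astype(np.float32));return np.round(c,1),np.round(s,1),round(a,1)
def circ(P):
    c,r=cv2.minEnclosingCircle((P[:,:2]*1000).astype(np.float32));return np.round(c,1),round(r,1)
for n in('top','scene'):
    d=np.load(n+'_d.npy');W=world(n,d);W[d==0]=9
    def sel(c,r,z0,z1):
        return W[(np.hypot(W[...,0]-c[0],W[...,1]-c[1])<r)&(W[...,2]>z0)&(W[...,2]<z1)]
    for nm,c,r,z0,z1 in[('lidtop',(.641,-.009),.09,.037,.045),('pull',(.641,-.009),.05,.055,.07),('insplate',(.629,-.215),.066,.0135,.0205),('hub',(.629,-.215),.04,.0245,.034),('basewall',(.629,.234),.08,.0165,.026),('plinth',(.629,.234),.09,.0055,.026),('bangle',(.437,-.142),.04,.009,.02),('disc',(.4425,-.266),.025,.006,.02)]:
        P=sel(c,r,z0,z1)
        if len(P)>5: print(n,nm,len(P),rect(P),circ(P),'mean',(P.mean(0)*1000).round(1))
E
```

```text
top lidtop 1987 (array([642.1, -10.4]), array([120.5, 120.7]), 54.7) (array([642.5, -10.4]), 83.5) mean [641.1 -10.6  40.2]
top pull 106 (array([641.5, -10. ]), array([48.1, 12.5]), 56.4) (array([641.7, -10. ]), 24.5) mean [641.3 -10.1  61. ]
top insplate 778 (array([ 629.8, -214.9]), array([88.8, 89.2]), 35.7) (array([ 630.5, -214.5]), 61.2) mean [ 628.9 -214.6   16.3]
top hub 231 (array([ 630.5, -215.3]), array([44.6, 46.8]), 87.0) (array([ 629.8, -214.7]), 24.1) mean [ 629.4 -215.2   27.5]
top basewall 285 (array([631.4, 234.1]), array([106.7, 104.1]), 30.5) (array([631.5, 234.1]), 73.1) mean [631.9 235.2  19.7]
top plinth 1368 (array([626.1, 231. ]), array([159.5, 172.4]), 29.6) (array([628.5, 234.3]), 88.9) mean [629.9 232.8  10.6]
top bangle 198 (array([ 436.4, -142. ]), array([63.7, 66.3]), 88.4) (array([ 437. , -142.3]), 33.8) mean [ 437.3 -142.4   12.8]
top disc 115 (array([ 442.9, -266.5]), array([29.7, 30.6]), 0.3) (array([ 445.4, -267.8]), 17.7) mean [ 442.9 -267.     9.5]
scene lidtop 3883 (array([641., -10.]), array([122.7, 119.3]), 54.4) (array([640.3, -10.4]), 83.9) m
[... 213 characters left out ...]
.4) (array([ 627.5, -214.8]), 61.8) mean [ 631.7 -207.9   16.1]
scene hub 287 (array([ 628.3, -213.5]), array([45.6, 44.4]), 45.9) (array([ 627.4, -214.3]), 24.5) mean [ 628.5 -214.2   27. ]
scene basewall 649 (array([625.8, 231.9]), array([ 96.2, 104.1]), 30.5) (array([626.6, 231.6]), 69.6) mean [611.5 215.8  19.8]
scene plinth 3082 (array([622.6, 230.1]), array([103.7, 120. ]), 30.4) (array([621.8, 228.3]), 77.2) mean [616.5 220.4  10. ]
scene bangle 208 (array([ 435.9, -141.4]), array([64.5, 64.4]), 52.7) (array([ 434.3, -141.9]), 34.9) mean [ 436.9 -139.9   12.2]
scene disc 91 (array([ 440.7, -266. ]), array([30.8, 30.2]), 28.4) (array([ 440.5, -265.3]), 17.3) mean [ 442.7 -264.8    9.3]
```

Call:
carry_out:
  motion:
    - [[1,-0.56,0],0]
    - [[1,-0.56,0],0]
    - [[1,-0.56,0],0]
    - [[1,-0.56,0],0]
    - [[1,-0.56,0],0]
    - [[1,-0.56,0],0]
  hand: -1

```text
time_s: 1.5
ee_pos: [0.3532, -0.3268, 0.2057]
eef_rot: [3.141, -0.001, 0.394]
force: [0.5, 0.3, -0.6]
grip_width: 0.0942
grip_force: 0.0
```

Call:
carry_out:
  motion:
    - [[1,0,0],0]
    - [[1,0,0],0]
    - [[1,0,0],0]
    - [[1,0,0],0]
    - [[1,0,0],0]

```text
time_s: 2.0
ee_pos: [0.5396, -0.2512, 0.2042]
eef_rot: [-3.141, 0.0, 0.393]
force: [-0.1, 0.3, -0.3]
grip_width: 0.0939
grip_force: 0.0
```

Call:
carry_out:
  motion:
    - [[0.5,0,0],0]
    - [[0.5,0,0],0]
    - [[0.5,0,0],0]
    - [[0.5,0,0],0]
    - [[0.5,0,0],0]

```text
time_s: 2.5
ee_pos: [0.6279, -0.2164, 0.2057]
eef_rot: [3.141, 0.0, 0.389]
force: [0.5, -0.2, 1.2]
grip_width: 0.0942
grip_force: 0.0
```

```bash
cat >> h.py <<'E'
def go(x,y,z,yaw=None):
    o=ctrl.get_obs();p=np.array(o['ee_pos']);Rm=R.from_euler('xyz',o['eef_rot']).as_matrix()
    s=Rm.T@(np.array([x,y,z])-p)/.2
    cy=np.degrees(o['eef_rot'][2]);t=0 if yaw is None else -((yaw-cy+180)%360-180)/360
    print('t',round(o['time_s'],2),'pos',p.round(4),'rpy',np.degrees(o['eef_rot']).round(2),'w',round(o['grip_width'],4),'gf',round(o['grip_force'],1),'F',np.round(o['force'],1),'\n SHIFT',s.round(4),'turn',round(t,4))
E
python3 - <<'E'
from h import *
go(.629,-.215,.018)
i=camera_info('wrist');print(i)
p,d=camera('wrist');cv2.imwrite('pics/w0.png',p)
E
```

```text
t 2.5 pos [ 0.6279 -0.2164  0.2057] rpy [1.7999e+02 1.0000e-02 2.2260e+01] w 0.0942 gf 0.0 F [ 0.5 -0.2  1.2] 
 SHIFT [ 0.0079 -0.0043  0.9383] turn 0
{'camera_matrix': array([[297.31863964,   0.        , 260.61747449],
       [  0.        , 297.31863964, 191.74592822],
       [  0.        ,   0.        ,   1.        ]]), 'origin': array([ 0.70109896, -0.1855502 ,  0.3846072 ]), 'attitude': array([ 2.86459604e+00, -4.23405146e-04, -1.18113818e+00])}
```

View pics/w0.png

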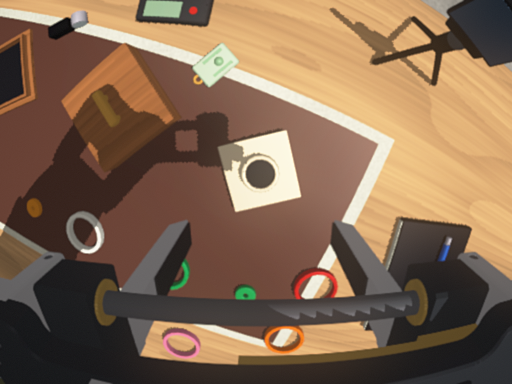

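The wrist view shows the insert hub at (260,172), centred between the fingers, so I descend and grip it.

Call:
carry_out:
  motion:
    - [[0,0,0.25],0]
    - [[0,0,0.5],0]
    - [[0,0,0.7],0]
    - [[0,0,0.85],0]
    - [[0,0,0.92],0]
    - [[0,0,0.935],0]
    - [[0,0,0.935],0]
    - [[0,0,0.935],0]

```text
time_s: 3.35
ee_pos: [0.6297, -0.2157, 0.0206]
eef_rot: [3.14, -0.002, 0.39]
force: [-0.6, 0.3, 1.3]
grip_width: 0.094
grip_force: 0.0
```

Call:
carry_out:
  motion:
    - [[0,0,0],0]
    - [[0,0,0],0]
    - [[0,0,0],0]
    - [[0,0,0],0]
    - [[0,0,0],0]
    - [[0,0,0],0]
    - [[0,0,0],0]
    - [[0,0,0],0]
    - [[0,0,0],0]
    - [[0,0,0],0]
  hand: 1
  force: 25

```text
time_s: 4.35
ee_pos: [0.6289, -0.2151, 0.0184]
eef_rot: [-3.142, -0.0, 0.39]
force: [1.1, 0.4, -0.5]
grip_width: 0.0474
grip_force: 25.0
```

Call:
carry_out:
  motion:
    - [[0,0,-0.1],0]
    - [[0,0,-0.2],0]
    - [[0,0,-0.4],0]
    - [[0,0,-0.6],0]
    - [[0,0,-0.6],0]
    - [[0,0,-0.6],0]

```text
time_s: 4.95
ee_pos: [0.629, -0.2152, 0.1387]
eef_rot: [3.141, -0.001, 0.39]
force: [0.0, 0.1, -2.4]
grip_width: 0.0471
grip_force: 25.0
```

```bash
python3 - <<'E'
from h import *
go(.631,.234,.138,22.33-5.6)
E
```

```text
t 4.95 pos [ 0.629  -0.2152  0.1387] rpy [ 1.7996e+02 -4.0000e-02  2.2330e+01] w 0.0471 gf 25.0 F [ 0.   0.1 -2.4] 
 SHIFT [ 0.8627 -2.0735  0.0028] turn 0.0156
```

Call:
carry_out:
  motion:
    - [[0.144,-0.346,0],0]
    - [[0.288,-0.691,0],0]
    - [[0.288,-0.691,0],0]
    - [[0.288,-0.691,0],0]
    - [[0.288,-0.691,0],0]

```text
time_s: 5.45
ee_pos: [0.6291, -0.0644, 0.1368]
eef_rot: [-3.14, 0.002, 0.392]
force: [-0.5, -0.2, -0.6]
grip_width: 0.0469
grip_force: 25.0
```

Call:
carry_out:
  motion:
    - [[0.144,-0.346,0],0]
    - [[0.288,-0.691,0],0]
    - [[0.288,-0.691,0],0]
    - [[0.288,-0.691,0],0]
    - [[0.288,-0.691,0],0]

```text
time_s: 5.95
ee_pos: [0.6303, 0.0838, 0.1373]
eef_rot: [-3.141, 0.002, 0.39]
force: [0.8, 0.1, -1.0]
grip_width: 0.0474
grip_force: 25.0
```

Call:
carry_out:
  motion:
    - [[0.144,-0.346,0],0.0156]
    - [[0.288,-0.691,0],0.0156]
    - [[0.288,-0.691,0],0.0156]
    - [[0.288,-0.691,0],0.0156]
    - [[0.288,-0.691,0],0.0156]
    - [[0.288,-0.691,0],0.0156]

```text
time_s: 6.55
ee_pos: [0.6317, 0.2316, 0.138]
eef_rot: [3.141, 0.001, 0.289]
force: [0.1, -0.3, -0.9]
grip_width: 0.0471
grip_force: 25.0
```

```bash
python3 - <<'E'
from h import *
go(.631,.234,.0235,22.33-5.6)
p,d=camera('wrist');cv2.imwrite('pics/w1.png',p)
p,d=camera('scene');cv2.imwrite('pics/s1.png',p);
p,d=camera('top');cv2.imwrite('pics/t1.png',p);np.save('t1_d',d)
E
```

```text
t 6.55 pos [0.6317 0.2316 0.138 ] rpy [1.7998e+02 4.0000e-02 1.6580e+01] w 0.0471 gf 25.0 F [ 0.1 -0.3 -0.9] 
 SHIFT [ 3.000e-04 -1.250e-02  5.725e-01] turn -0.0004
```

View pics/w1.png

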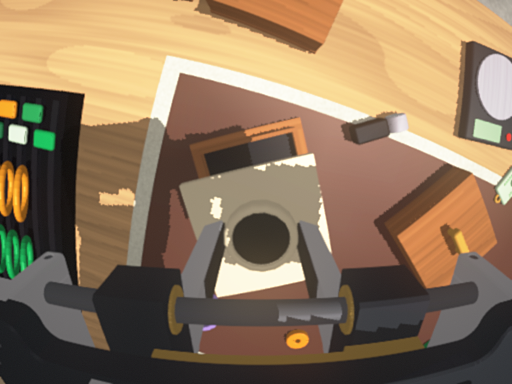

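View pics/s1.png

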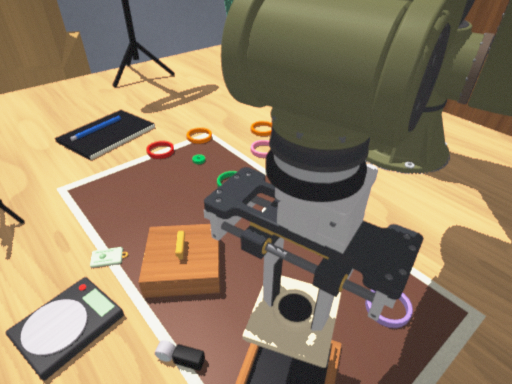

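The wrist view shows the insert (256,235) level, with its edges parallel to the base behind it (250,145). The scene view confirms it hangs above the base, so I lower it in two stages.

Call:
carry_out:
  motion:
    - [[0,0,0.15],0]
    - [[0,0,0.3],0]
    - [[0,0,0.4],0]
    - [[0,0,0.45],0]
    - [[0,0,0.48],0]
    - [[0,0,0.48],0]

```text
time_s: 7.3
ee_pos: [0.6314, 0.2337, 0.0426]
eef_rot: [-3.142, -0.0, 0.291]
force: [0.7, -0.3, -0.9]
grip_width: 0.0473
grip_force: 25.0
```

```bash
python3 - <<'E'
from h import *
go(.631,.234,.0235,22.33-5.6)
p,d=camera('wrist');cv2.imwrite('pics/w2.png',p)
p,d=camera('scene');cv2.imwrite('pics/s2.png',cv2.resize(p[250:,180:],None,fx=2,fy=2))
E
```

```text
t 7.3 pos [0.6314 0.2337 0.0426] rpy [-180.    -0.    16.7] w 0.0473 gf 25.0 F [ 0.7 -0.3 -0.9] 
 SHIFT [-0.0015 -0.0018  0.0954] turn -0.0001
```

View pics/w2.png

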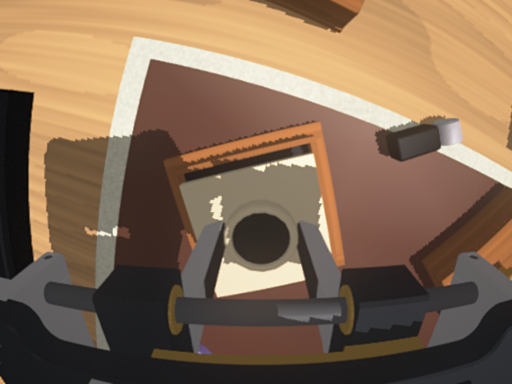

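The insert sits just above the well with even gaps left and right (180-325 within 165-340), so I lower it the rest of the way and release.

Call:
carry_out:
  motion:
    - [[0,0,0.03],0]
    - [[0,0,0.06],0]
    - [[0,0,0.08],0]
    - [[0,0,0.092],0]
    - [[0,0,0.096],0]
    - [[0,0,0.096],0]
    - [[0,0,0.096],0]

```text
time_s: 8.1
ee_pos: [0.6313, 0.2341, 0.0234]
eef_rot: [-3.142, -0.0, 0.292]
force: [-1.2, -0.1, 1.5]
grip_width: 0.0471
grip_force: 25.0
```

Call:
carry_out:
  motion:
    - [[0,0,0],0]
    - [[0,0,0],0]
    - [[0,0,0],0]
    - [[0,0,0],0]
    - [[0,0,0],0]
    - [[0,0,0],0]
    - [[0,0,-0.1],0]
    - [[0,0,-0.3],0]
    - [[0,0,-0.5],0]
    - [[0,0,-0.75],0]
    - [[0,0,-0.75],0]
    - [[0,0,-0.75],0]
  hand: -0.5

```text
time_s: 9.3
ee_pos: [0.6315, 0.2341, 0.1742]
eef_rot: [-3.142, -0.002, 0.292]
force: [0.4, -0.3, -0.8]
grip_width: 0.0708
grip_force: 0.0
```

```bash
python3 - <<'E'
from h import *
go(.4365,-.142,.17,0)
i=camera_info('wrist');p,d=camera('wrist');cv2.imwrite('pics/w3.png',p)
K=i['camera_matrix'];u,v=np.meshgrid(np.arange(512.),np.arange(384.))
x=(u-K[0,2])/K[0,0];y=(v-K[1,2])/K[1,1];t=np.hypot(x,y)+1e-9
P=np.stack([x/t*np.tan(t)*d,y/t*np.tan(t)*d,d],-1)@att(i['attitude']).T+np.array(i['origin'])
ok=(d>0)&(np.hypot(P[...,0]-.631,P[...,1]-.234)<.08)
for nm,z0,z1 in(('hub',.0315,.037),('plate',.0185,.0235),('floor',.003,.0115)):
    Q=P[ok&(P[...,2]>z0)&(P[...,2]<z1)];print(nm,len(Q),Q.mean(0).round(4),cv2.minAreaRect((Q[:,:2]*1000).astype(np.float32)) if len(Q)>4 else '')
E
```

```text
t 9.3 pos [0.6315 0.2341 0.1742] rpy [-1.800e+02 -1.200e-01  1.672e+01] w 0.0708 gf 0.0 F [ 0.4 -0.3 -0.8] 
 SHIFT [-1.4747  1.5206  0.0181] turn 0.0464
hub 539 [0.6316 0.235  0.0331] ((631.1582641601562, 234.632568359375), (45.857845306396484, 46.16936111450195), 66.91206359863281)
plate 5359 [0.6325 0.2352 0.0205] ((630.0079956054688, 235.56466674804688), (104.62176513671875, 105.13111114501953), 30.428308486938477)
floor 2407 [0.644  0.2414 0.0073] ((628.2796020507812, 232.50880432128906), (147.94705200195312, 124.6273193359375), 30.162235260009766)
```

View pics/w3.png

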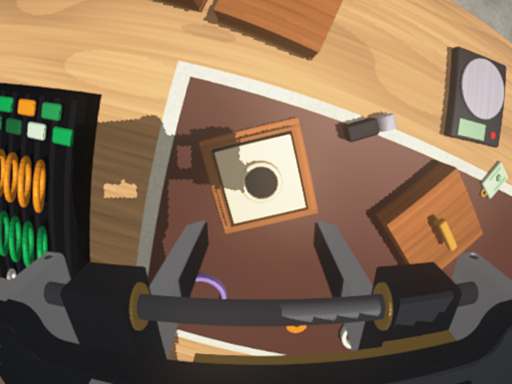

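The insert is seated: hub top 33 mm, plate 20.5 mm, hub at (262,180) centred. Next is the bangle.

Call:
carry_out:
  motion:
    - [[-0.25,0.25,0],0]
    - [[-0.5,0.5,0],0]
    - [[-0.738,0.76,0],0]
    - [[-0.738,0.76,0],0]
    - [[-0.738,0.76,0],0]
    - [[-0.738,0.76,0],0]
  hand: -1

```text
time_s: 9.95
ee_pos: [0.5329, 0.0448, 0.1724]
eef_rot: [-3.141, 0.002, 0.289]
force: [-0.4, 0.6, 0.1]
grip_width: 0.094
grip_force: 0.0
```

Call:
carry_out:
  motion:
    - [[-0.25,0.25,0],0]
    - [[-0.5,0.5,0],0]
    - [[-0.738,0.76,0],0]
    - [[-0.738,0.76,0],0]
    - [[-0.738,0.76,0],0]
    - [[-0.738,0.76,0],0]
    - [[-0.738,0.76,0],0]

```text
time_s: 10.65
ee_pos: [0.4368, -0.1409, 0.1729]
eef_rot: [-3.141, 0.0, 0.293]
force: [-0.2, 0.4, 0.3]
grip_width: 0.0939
grip_force: 0.0
```

```bash
cat >> h.py <<'E'
def wcloud():
    i=camera_info('wrist');p,d=camera('wrist')
    K=i['camera_matrix'];u,v=np.meshgrid(np.arange(512.),np.arange(384.))
    x=(u-K[0,2])/K[0,0];y=(v-K[1,2])/K[1,1];t=np.hypot(x,y)+1e-9
    P=np.stack([x/t*np.tan(t)*d,y/t*np.tan(t)*d,d],-1)@att(i['attitude']).T+np.array(i['origin'])
    P[d==0]=9
    return p,P
def ring(P,c,r,z0,z1):
    Q=P[(np.hypot(P[...,0]-c[0],P[...,1]-c[1])<r)&(P[...,2]>z0)&(P[...,2]<z1)]
    if len(Q)<6: print('few',len(Q));return
    cc,rr=cv2.minEnclosingCircle((Q[:,:2]*1000).astype(np.float32))
    print(len(Q),'mean',(Q.mean(0)*1000).round(1),'mid',((Q.min(0)+Q.max(0))*500).round(1),'circ',np.round(cc,1),round(rr,1))
E
python3 - <<'E'
from h import *
go(.4368,-.142,.0035)
p,P=wcloud();ring(P,(.437,-.142),.042,.008,.018);ring(P,(.4425,-.266),.025,.006,.015)
cv2.imwrite('pics/w4.png',p)
E
```

```text
t 10.65 pos [ 0.4368 -0.1409  0.1729] rpy [-1.7996e+02  2.0000e-02  1.6760e+01] w 0.0939 gf 0.0 F [-0.2  0.4  0.3] 
 SHIFT [-0.0013  0.0058  0.8469] turn 0
891 mean [ 435.6 -141.2   12.3] mid [ 435.7 -141.3   11.3] circ [ 435.3 -141.5] 34.0
427 mean [ 442.2 -265.1    9.6] mid [ 441.5 -266.3    9. ] circ [ 441.4 -266.3] 16.2
```

Call:
carry_out:
  motion:
    - [[0,0,0.25],0]
    - [[0,0,0.5],0]
    - [[0,0,0.7],0]
    - [[0,0,0.8],0]
    - [[0,0,0.84],0]
    - [[0,0,0.847],0]
    - [[0,0,0.847],0]
    - [[0,0,0.847],0]

```text
time_s: 11.5
ee_pos: [0.4368, -0.1421, 0.005]
eef_rot: [3.14, -0.002, 0.292]
force: [-0.4, 0.4, 0.2]
grip_width: 0.0941
grip_force: 0.0
```

Call:
carry_out:
  motion:
    - [[0,0,0],0]
    - [[0,0,0],0]
    - [[0,0,0],0]
    - [[0,0,0],0]
    - [[0,0,0],0]
    - [[0,0,0],0]
    - [[0,0,0],0]
  hand: 1
  force: 12

```text
time_s: 12.2
ee_pos: [0.436, -0.1421, 0.004]
eef_rot: [3.141, -0.0, 0.292]
force: [-0.6, -0.0, 3.6]
grip_width: 0.0669
grip_force: 11.8
```

Call:
carry_out:
  motion:
    - [[0,0,-0.1],0]
    - [[0,0,-0.3],0]
    - [[0,0,-0.5],0]
    - [[0,0,-0.65],0]
    - [[0,0,-0.65],0]
    - [[0,0,-0.65],0]

```text
time_s: 12.8
ee_pos: [0.4358, -0.142, 0.1335]
eef_rot: [3.141, -0.0, 0.292]
force: [0.4, 1.2, -1.2]
grip_width: 0.0666
grip_force: 11.8
```

```bash
python3 - <<'E'
from h import *
go(.631,.234,.134)
p,P=wcloud();ring(P,(.437,-.142),.042,.132,.15)
cv2.imwrite('pics/w5.png',p)
E
```

```text
t 12.8 pos [ 0.4358 -0.142   0.1335] rpy [ 1.7999e+02 -1.0000e-02  1.6720e+01] w 0.0666 gf 11.8 F [ 0.4  1.2 -1.2] 
 SHIFT [ 1.4754 -1.5197 -0.0022] turn 0
4031 mean [ 436.9 -141.   140.8] mid [ 435.5 -139.7  141. ] circ [ 442.6 -140.3] 41.1
```

View pics/w5.png

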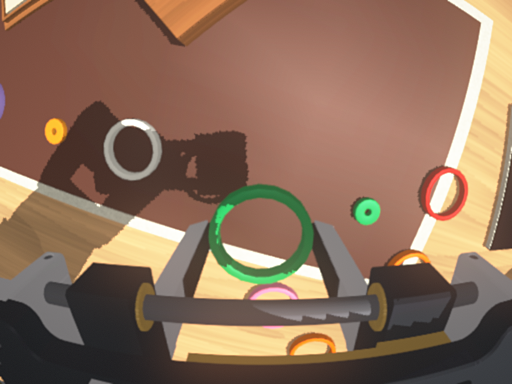

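The bangle is held at (261,234), level. I carry it over the base and measure the ring against the hub there.

Call:
carry_out:
  motion:
    - [[0.15,-0.15,0],0]
    - [[0.35,-0.35,0],0]
    - [[0.55,-0.56,0],0]
    - [[0.738,-0.76,0],0]
    - [[0.738,-0.76,0],0]
    - [[0.738,-0.76,0],0]
    - [[0.738,-0.76,0],0]

```text
time_s: 13.55
ee_pos: [0.5328, 0.0458, 0.1323]
eef_rot: [-3.141, 0.003, 0.292]
force: [0.3, 0.1, -1.1]
grip_width: 0.0668
grip_force: 11.8
```

Call:
carry_out:
  motion:
    - [[0.15,-0.15,0],0]
    - [[0.35,-0.35,0],0]
    - [[0.55,-0.56,0],0]
    - [[0.738,-0.76,0],0]
    - [[0.738,-0.76,0],0]
    - [[0.738,-0.76,0],0]
    - [[0.738,-0.76,0],0]

```text
time_s: 14.25
ee_pos: [0.631, 0.2325, 0.1329]
eef_rot: [3.141, 0.002, 0.291]
force: [0.4, -0.8, -0.1]
grip_width: 0.0668
grip_force: 11.8
```

Call:
carry_out:
  motion:
    - [[0,0,0.15],0]
    - [[0,0,0.25],0]
    - [[0,0,0.32],0]
    - [[0,0,0.35],0]
    - [[0,0,0.35],0]
    - [[0,0,0.35],0]

```text
time_s: 14.85
ee_pos: [0.6317, 0.2338, 0.065]
eef_rot: [-3.142, -0.001, 0.291]
force: [0.4, -0.6, -0.3]
grip_width: 0.0665
grip_force: 11.8
```

```bash
cat >> h.py <<'E'
def green(p):
    h=cv2.cvtColor(p,cv2.COLOR_BGR2HSV);return (h[...,0]>60)&(h[...,0]<90)&(h[...,1]>120)&(h[...,2]>50)
E
python3 - <<'E'
from h import *
go(.631,.234,.025)
p,P=wcloud();G=P.copy();G[~green(p)]=9
for z0 in(.055,.0715):ring(G,(.631,.234),.05,z0,.09)
ring(P,(.631,.234),.04,.0315,.037)
cv2.imwrite('pics/w6.png',p)
E
```

```text
t 14.85 pos [0.6317 0.2338 0.065 ] rpy [-1.80e+02 -8.00e-02  1.67e+01] w 0.0665 gf 11.8 F [ 0.4 -0.6 -0.3] 
 SHIFT [-0.0034 -0.0019  0.2   ] turn 0
1549 mean [623.2 248.3  73. ] mid [629.5 236.4  69.5] circ [631.3 234.6] 33.6
1411 mean [623.9 248.1  73.4] mid [629.5 236.4  73.5] circ [631.2 234.5] 33.6
728 mean [624.  232.4  33.2] mid [627.1 234.7  33.6] circ [630.5 234.4] 23.6
```

View pics/w6.png

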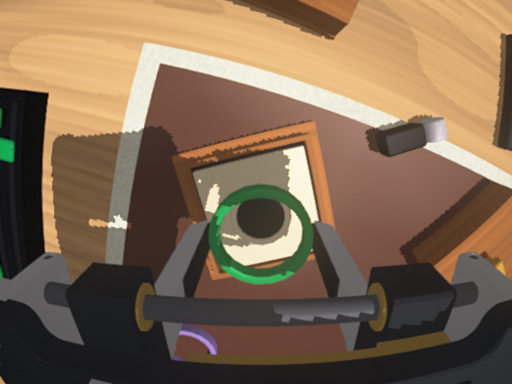

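Ring centre and hub agree within 1 mm, so I lower and release.

Call:
carry_out:
  motion:
    - [[0,0,0.05],0]
    - [[0,0,0.1],0]
    - [[0,0,0.14],0]
    - [[0,0,0.17],0]
    - [[0,0,0.19],0]
    - [[0,0,0.198],0]
    - [[0,0,0.198],0]
    - [[0,0,0.198],0]

```text
time_s: 15.7
ee_pos: [0.6314, 0.2341, 0.0247]
eef_rot: [3.142, -0.0, 0.292]
force: [-2.7, -1.0, 4.4]
grip_width: 0.0669
grip_force: 12.0
```

```bash
python3 - <<'E'
from h import *
go(.631,.234,.0245)
p,P=wcloud();G=P.copy();G[~green(p)]=9
ring(G,(.631,.234),.05,.025,.09)
E
```

```text
t 15.7 pos [0.6314 0.2341 0.0247] rpy [ 1.800e+02 -3.000e-02  1.672e+01] w 0.0669 gf 12.0 F [-2.7 -1.   4.4] 
 SHIFT [-0.0019 -0.0001  0.0009] turn 0
2874 mean [631.7 235.2  32.8] mid [631.1 234.7  30.5] circ [630.9 234.9] 33.7
```

Call:
carry_out:
  motion:
    - [[0,0,0],0]
    - [[0,0,0],0]
    - [[0,0,0],0]
    - [[0,0,0],0]
    - [[0,0,0],0]
    - [[0,0,-0.1],0]
    - [[0,0,-0.3],0]
    - [[0,0,-0.5],0]
    - [[0,0,-0.75],0]
    - [[0,0,-0.75],0]
    - [[0,0,-0.75],0]
  hand: -0.75

```text
time_s: 16.85
ee_pos: [0.6315, 0.2341, 0.1751]
eef_rot: [-3.142, -0.002, 0.292]
force: [-0.1, -0.1, -1.4]
grip_width: 0.0821
grip_force: 0.0
```

```bash
python3 - <<'E'
from h import *
go(.442,-.266,.175)
p,P=wcloud();G=P.copy();G[~green(p)]=9
ring(G,(.631,.234),.05,.025,.09);ring(P,(.631,.234),.0265,.0315,.037)
E
```

```text
t 16.85 pos [0.6315 0.2341 0.1751] rpy [-1.800e+02 -1.100e-01  1.672e+01] w 0.0821 gf 0.0 F [-0.1 -0.1 -1.4] 
 SHIFT [-1.6266  2.1224 -0.0026] turn 0
557 mean [631.9 228.4  33.5] mid [631.1 231.4  32.8] circ [630.8 235.1] 33.1
516 mean [631.6 235.   33.2] mid [630.9 234.6  33.6] circ [631.  234.9] 23.8
```

Call:
carry_out:
  motion:
    - [[-0.18,0.235,0],0]
    - [[-0.36,0.47,0],0]
    - [[-0.542,0.708,0],0]
    - [[-0.542,0.708,0],0]
    - [[-0.542,0.708,0],0]
    - [[-0.542,0.708,0],0]
  hand: -0.4

```text
time_s: 17.5
ee_pos: [0.5678, 0.067, 0.1731]
eef_rot: [-3.141, 0.002, 0.291]
force: [0.3, 0.2, -1.0]
grip_width: 0.0655
grip_force: 0.0
```

Call:
carry_out:
  motion:
    - [[-0.18,0.235,0],0]
    - [[-0.36,0.47,0],0]
    - [[-0.542,0.708,0],0]
    - [[-0.542,0.708,0],0]
    - [[-0.542,0.708,0],0]
    - [[-0.542,0.708,0],0]

```text
time_s: 18.1
ee_pos: [0.5053, -0.099, 0.1736]
eef_rot: [-3.141, 0.001, 0.292]
force: [0.7, 0.9, 0.8]
grip_width: 0.066
grip_force: 0.0
```

Call:
carry_out:
  motion:
    - [[-0.18,0.235,0],0]
    - [[-0.36,0.47,0],0]
    - [[-0.542,0.708,0.2],0]
    - [[-0.542,0.708,0.4],0]
    - [[-0.542,0.708,0.4],0]
    - [[-0.542,0.708,0.4],0]
    - [[-0.542,0.708,0.4],0]

```text
time_s: 18.8
ee_pos: [0.4433, -0.2653, 0.0952]
eef_rot: [3.141, -0.001, 0.293]
force: [-0.6, -0.3, 0.6]
grip_width: 0.0659
grip_force: 0.0
```

```bash
python3 - <<'E'
from h import *
go(.442,-.266,.005)
p,P=wcloud();G=P.copy();G[~green(p)]=9
ring(G,(.442,-.266),.025,.006,.015)
cv2.imwrite('pics/w7.png',p)
E
```

```text
t 18.8 pos [ 0.4433 -0.2653  0.0952] rpy [ 1.7998e+02 -3.0000e-02  1.6800e+01] w 0.0659 gf 0.0 F [-0.6 -0.3  0.6] 
 SHIFT [-0.0074  0.0014  0.451 ] turn 0
776 mean [ 442.5 -266.     9.5] mid [ 442.3 -266.1    8.8] circ [ 442.1 -266.1] 15.7
```

View pics/w7.png

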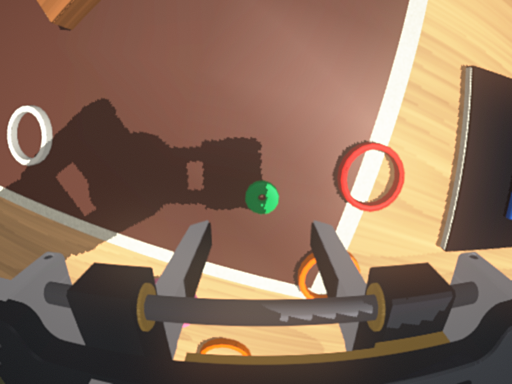

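The green disc is at (262,197), centred between the fingers, so I descend and grip.

Call:
carry_out:
  motion:
    - [[-0.003,0.001,0.15],0]
    - [[-0.005,0.001,0.3],0]
    - [[-0.005,0.001,0.4],0]
    - [[-0.005,0.001,0.44],0]
    - [[-0.005,0.001,0.45],0]
    - [[-0.005,0.001,0.45],0]
    - [[-0.005,0.001,0.45],0]

```text
time_s: 19.55
ee_pos: [0.4418, -0.2671, 0.0055]
eef_rot: [3.14, -0.001, 0.292]
force: [0.1, 0.5, 0.6]
grip_width: 0.0659
grip_force: 0.0
```

Call:
carry_out:
  motion:
    - [[0,0,0],0]
    - [[0,0,0],0]
    - [[0,0,0],0]
    - [[0,0,0],0]
    - [[0,0,0],0]
    - [[0,0,0],0]
    - [[0,0,0],0]
    - [[0,0,0],0]
  hand: 1
  force: 10

```text
time_s: 20.35
ee_pos: [0.4411, -0.2669, 0.0043]
eef_rot: [3.142, -0.0, 0.292]
force: [0.0, 0.1, 1.7]
grip_width: 0.0311
grip_force: 10.0
```

Call:
carry_out:
  motion:
    - [[0,0,-0.1],0]
    - [[0,0,-0.3],0]
    - [[0,0,-0.5],0]
    - [[0,0,-0.65],0]
    - [[0,0,-0.65],0]
    - [[0,0,-0.65],0]

```text
time_s: 20.95
ee_pos: [0.441, -0.2668, 0.1342]
eef_rot: [3.141, -0.0, 0.292]
force: [-0.0, 0.5, 0.3]
grip_width: 0.0311
grip_force: 10.0
```

```bash
python3 - <<'E'
from h import *
go(.631,.2343,.135)
p,P=wcloud();G=P.copy();G[~green(p)]=9
ring(G,(.442,-.266),.03,.12,.16)
E
```

```text
t 20.95 pos [ 0.441  -0.2668  0.1342] rpy [ 1.7998e+02 -2.0000e-02  1.6720e+01] w 0.0311 gf 10.0 F [-0.   0.5  0.3] 
 SHIFT [ 1.6305 -2.1264 -0.0044] turn 0
871 mean [ 448.7 -262.9  139.3] mid [ 446.4 -264.9  138.1] circ [ 443.4 -265.2] 14.7
```

Call:
carry_out:
  motion:
    - [[0.14,-0.18,0],0]
    - [[0.3,-0.4,0],0]
    - [[0.45,-0.58,0],0]
    - [[0.543,-0.708,0],0]
    - [[0.543,-0.708,0],0]
    - [[0.543,-0.708,0],0]

```text
time_s: 21.6
ee_pos: [0.5039, -0.0996, 0.133]
eef_rot: [-3.141, 0.002, 0.293]
force: [0.7, -0.5, 0.4]
grip_width: 0.0317
grip_force: 10.0
```

Call:
carry_out:
  motion:
    - [[0.14,-0.18,0],0]
    - [[0.3,-0.4,0],0]
    - [[0.45,-0.58,0],0]
    - [[0.543,-0.708,0],0]
    - [[0.543,-0.708,0],0]
    - [[0.543,-0.708,0],0]

```text
time_s: 22.2
ee_pos: [0.5673, 0.0659, 0.1333]
eef_rot: [-3.141, 0.002, 0.292]
force: [-0.8, -0.3, -0.3]
grip_width: 0.0313
grip_force: 10.0
```

Call:
carry_out:
  motion:
    - [[0.14,-0.18,0],0]
    - [[0.3,-0.4,0],0]
    - [[0.45,-0.58,0],0]
    - [[0.544,-0.709,0.1],0]
    - [[0.544,-0.709,0.25],0]
    - [[0.544,-0.709,0.35],0]
    - [[0.544,-0.709,0.35],0]
    - [[0.544,-0.709,0.35],0]

```text
time_s: 23.0
ee_pos: [0.6315, 0.2324, 0.0648]
eef_rot: [3.142, 0.0, 0.29]
force: [-0.1, 0.8, -0.3]
grip_width: 0.0312
grip_force: 10.0
```

```bash
python3 - <<'E'
from h import *
go(.631,.2343,.035)
p,P=wcloud();G=P.copy();G[~green(p)]=9
ring(G,(.631,.234),.03,.058,.08);ring(G,(.631,.234),.05,.025,.037)
ring(P,(.631,.234),.0265,.0315,.037)
cv2.imwrite('pics/w8.png',p)
E
```

```text
t 23.0 pos [0.6315 0.2324 0.0648] rpy [180.     0.    16.61] w 0.0312 gf 10.0 F [-0.1  0.8 -0.3] 
 SHIFT [ 0.0003 -0.01    0.149 ] turn 0
1626 mean [633.2 234.1  69.8] mid [632.4 233.2  67.3] circ [631.3 234.1] 16.5
729 mean [640.4 247.3  33.4] mid [630.4 235.1  31.1] circ [631.3 234.9] 33.2
653 mean [642.2 237.6  33.2] mid [635.  234.7  33.3] circ [631.1 234.6] 23.6
```

View pics/w8.png

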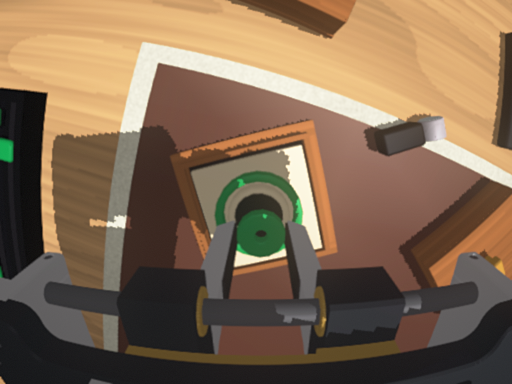

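Disc (260,233) is over the hub hollow and the offset is under 1 mm. I lower it.

Call:
carry_out:
  motion:
    - [[0,-0.004,0.05],0]
    - [[0,-0.004,0.09],0]
    - [[0,-0.004,0.12],0]
    - [[0,-0.004,0.135],0]
    - [[0,-0.004,0.144],0]
    - [[0,-0.004,0.148],0]
    - [[0,-0.004,0.148],0]
    - [[0,-0.004,0.148],0]

```text
time_s: 23.85
ee_pos: [0.6309, 0.2348, 0.0349]
eef_rot: [-3.142, -0.0, 0.292]
force: [-0.3, 0.3, 0.6]
grip_width: 0.0312
grip_force: 10.0
```

```bash
python3 - <<'E'
from h import *
go(.631,.2343,.0345)
p,P=wcloud();G=P.copy();G[~green(p)]=9
ring(G,(.631,.234),.022,.034,.05);ring(P,(.631,.234),.0265,.0315,.036)
E
```

```text
t 23.85 pos [0.6309 0.2348 0.0349] rpy [-1.800e+02 -3.000e-02  1.672e+01] w 0.0312 gf 10.0 F [-0.3  0.3  0.6] 
 SHIFT [-0.0004  0.0025  0.0019] turn 0
1652 mean [633.  236.2  39.9] mid [631.7 235.9  38.3] circ [631.5 235.9] 15.8
1024 mean [635.3 236.5  33.4] mid [631.1 236.5  33.8] circ [630.9 234.6] 23.9
```

Call:
carry_out:
  motion:
    - [[0,0,0],0]
    - [[0,0,0],0]
    - [[0,0,0],0]
    - [[0,0,0],0]
    - [[0,0,0],0]
    - [[0,0,-0.1],0]
    - [[0,0,-0.3],0]
    - [[0,0,-0.5],0]
    - [[0,0,-0.7],0]
    - [[0,0,-0.7],0]
    - [[0,0,-0.7],0]
  hand: 0

```text
time_s: 25.0
ee_pos: [0.6309, 0.2348, 0.1752]
eef_rot: [3.142, -0.001, 0.292]
force: [-0.7, 0.4, -0.9]
grip_width: 0.047
grip_force: 0.0
```

```bash
python3 - <<'E'
from h import *
go(.6413,-.010,.175,54.7)
p,P=wcloud();G=P.copy();G[~green(p)]=9
ring(G,(.631,.234),.022,.037,.05);ring(G,(.631,.234),.05,.025,.036);ring(P,(.631,.234),.0265,.0315,.036)
cv2.imwrite('pics/w9.png',p)
E
```

```text
t 25.0 pos [0.6309 0.2348 0.1752] rpy [ 1.800e+02 -7.000e-02  1.672e+01] w 0.047 gf 0.0 F [-0.7  0.4 -0.9] 
 SHIFT [-3.024e-01  1.187e+00  5.000e-04] turn -0.1055
557 mean [631.7 235.5  40.1] mid [631.2 235.3  39.9] circ [631.6 235.3] 15.6
579 mean [632.2 229.2  33.5] mid [631.3 234.   32.7] circ [631.  234.8] 32.7
511 mean [632.1 234.9  33.3] mid [631.2 234.6  33.6] circ [631.2 234.5] 23.7
```

View pics/w9.png

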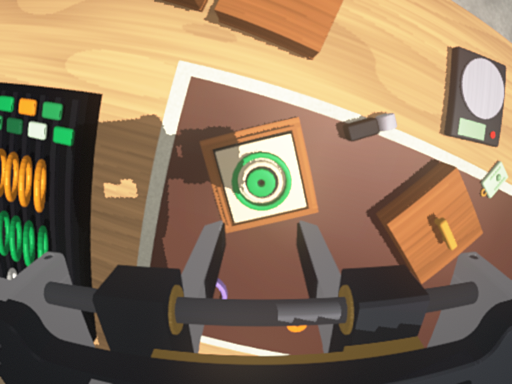

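Bangle and disc are seated concentric at (262,182), with the disc top at 40 mm. Next is the lid.

Call:
carry_out:
  motion:
    - [[-0.05,0.2,0],0]
    - [[-0.1,0.4,0],0]
    - [[-0.151,0.594,0],0]
    - [[-0.151,0.594,0],0]
    - [[-0.151,0.594,0],0]
  hand: -0.1

```text
time_s: 25.55
ee_pos: [0.6357, 0.1117, 0.1733]
eef_rot: [-3.141, 0.002, 0.29]
force: [-0.1, 0.2, 0.3]
grip_width: 0.0515
grip_force: 0.0
```

Call:
carry_out:
  motion:
    - [[-0.05,0.2,0],-0.022]
    - [[-0.1,0.4,0],-0.044]
    - [[-0.151,0.594,0],-0.066]
    - [[-0.151,0.594,0],-0.088]
    - [[-0.151,0.594,0],-0.1055]
    - [[-0.151,0.594,0],-0.1055]
    - [[-0.151,0.594,0],-0.1055]
    - [[-0.151,0.594,0],-0.1055]

```text
time_s: 26.35
ee_pos: [0.6413, -0.0094, 0.1743]
eef_rot: [-3.141, 0.0, 0.953]
force: [0.4, 0.5, -0.8]
grip_width: 0.0518
grip_force: 0.0
```

```bash
python3 - <<'E'
from h import *
go(.6413,-.010,.044,54.6)
p,P=wcloud()
for r,a,b in((.05,.055,.068),(.09,.036,.044)):
    Q=P[(np.hypot(P[...,0]-.6413,P[...,1]+.01)<r)&(P[...,2]>a)&(P[...,2]<b)]
    print(len(Q),Q.mean(0).round(4),cv2.minAreaRect((Q[:,:2]*1000).astype(np.float32)))
cv2.imwrite('pics/w10.png',p)
E
```

```text
t 26.35 pos [ 0.6413 -0.0094  0.1743] rpy [-1.7998e+02  1.0000e-02  5.4610e+01] w 0.0518 gf 0.0 F [ 0.4  0.5 -0.8] 
 SHIFT [-0.0023  0.0021  0.6516] turn 0.0
554 [ 0.6416 -0.0076  0.0611] ((641.2268676757812, -8.240209579467773), (48.43084716796875, 11.512045860290527), 54.388031005859375)
10530 [ 0.6438 -0.0048  0.0397] ((641.2431640625, -8.625480651855469), (119.80062103271484, 120.59336853027344), 54.82151794433594)
```

View pics/w10.png

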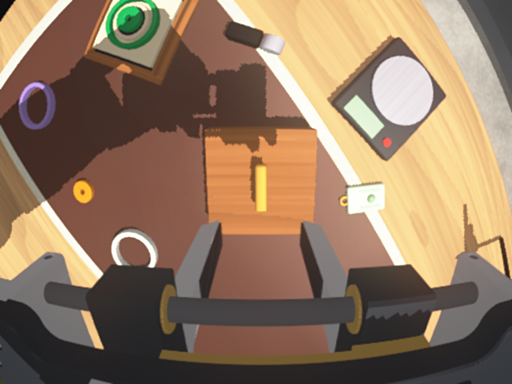

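The pull (261,187) is aligned and centred between the fingers, so I descend and grip.

Call:
carry_out:
  motion:
    - [[0,0,0.2],0]
    - [[0,0,0.4],0]
    - [[0,0,0.55],0]
    - [[0,0,0.63],0]
    - [[0,0,0.651],0]
    - [[0,0,0.651],0]
    - [[0,0,0.651],0]

```text
time_s: 27.1
ee_pos: [0.6422, -0.0102, 0.0462]
eef_rot: [3.139, -0.001, 0.954]
force: [0.1, -0.1, 1.4]
grip_width: 0.0518
grip_force: 0.0
```

Call:
carry_out:
  motion:
    - [[0,0,0],0]
    - [[0,0,0],0]
    - [[0,0,0],0]
    - [[0,0,0],0]
    - [[0,0,0],0]
    - [[0,0,0],0]
    - [[0,0,0],0]
    - [[0,0,0],0]
    - [[0,0,0],0]
    - [[0,0,0],0]
  hand: 1
  force: 45

```text
time_s: 28.1
ee_pos: [0.6413, -0.0102, 0.0445]
eef_rot: [3.142, -0.0, 0.955]
force: [-1.2, 0.4, 2.0]
grip_width: 0.0115
grip_force: 45.0
```

Call:
carry_out:
  motion:
    - [[0,0,-0.1],0]
    - [[0,0,-0.25],0]
    - [[0,0,-0.4],0]
    - [[0,0,-0.45],0]
    - [[0,0,-0.45],0]
    - [[0,0,-0.45],0]

```text
time_s: 28.7
ee_pos: [0.6407, -0.0102, 0.1327]
eef_rot: [-3.14, 0.001, 0.955]
force: [0.4, 0.6, -3.0]
grip_width: 0.0116
grip_force: 45.0
```

```bash
cat >> h.py <<'E'
def lid(P,c,z):
    Q=P[(np.hypot(P[...,0]-c[0],P[...,1]-c[1])<.1)&(abs(P[...,2]-z)<.008)]
    A=np.c_[Q[:,:2]-Q[:,:2].mean(0),np.ones(len(Q))]
    s=np.linalg.lstsq(A,Q[:,2],rcond=None)[0]
    print('lid',len(Q),Q.mean(0).round(4),'tilt',s[:2].round(4),cv2.minAreaRect((Q[:,:2]*1000).astype(np.float32)))
E
python3 - <<'E'
from h import *
go(.6307,.2345,.134,30.4)
p,P=wcloud();lid(P,(.641,-.009),.131)
E
```

```text
t 28.7 pos [ 0.6407 -0.0102  0.1327] rpy [-1.799e+02  6.000e-02  5.470e+01] w 0.0116 gf 45.0 F [ 0.4  0.6 -3. ] 
 SHIFT [ 0.9695 -0.7477 -0.0063] turn 0.0675
lid 19754 [0.6529 0.0084 0.1279] tilt [-0.0036 -0.0027] ((641.7797241210938, -7.804557800292969), (116.79348754882812, 120.83259582519531), 54.76395034790039)
```

Call:
carry_out:
  motion:
    - [[0.15,-0.12,0],0.01]
    - [[0.33,-0.255,0],0.022]
    - [[0.5,-0.39,0],0.034]
    - [[0.67,-0.52,0],0.046]
    - [[0.84,-0.65,0],0.058]
    - [[0.97,-0.748,0],0.0675]
    - [[0.97,-0.748,0],0.0675]
    - [[0.97,-0.748,0],0.0675]
    - [[0.97,-0.748,0],0.0675]
    - [[0.97,-0.748,0],0.0675]

```text
time_s: 29.75
ee_pos: [0.6315, 0.2334, 0.1341]
eef_rot: [-3.142, 0.001, 0.529]
force: [-0.0, 0.7, -2.0]
grip_width: 0.0118
grip_force: 45.0
```

```bash
python3 - <<'E'
from h import *
go(.6307,.2345,.0525,30.4)
p,P=wcloud();lid(P,(.631,.2345),.129);cv2.imwrite('pics/w11.png',p)
Q=P[(np.hypot(P[...,0]-.631,P[...,1]-.234)<.09)&(P[...,2]>.005)&(P[...,2]<.03)];print(len(Q))
E
```

```text
t 29.75 pos [0.6315 0.2334 0.1341] rpy [-1.800e+02  4.000e-02  3.034e+01] w 0.0118 gf 45.0 F [-0.   0.7 -2. ] 
 SHIFT [-1.000e-04 -6.800e-03  4.078e-01] turn -0.0002
lid 19702 [0.6501 0.2451 0.1293] tilt [-0.0029 -0.0025] ((633.0213623046875, 234.9971466064453), (116.89151763916016, 120.43016815185547), 30.401073455810547)
665
```

View pics/w11.png

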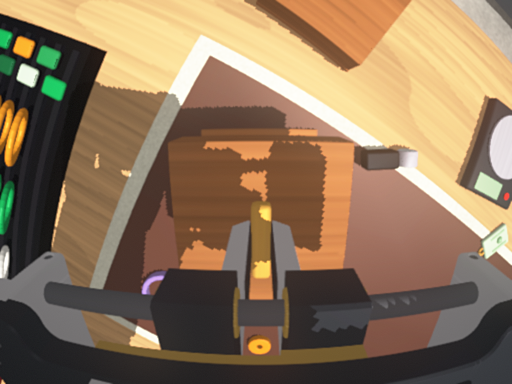

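The lid (260,210) is level and aligned over the base. I lower it to just above the wall, then further while watching the force.

Call:
carry_out:
  motion:
    - [[0,-0.004,0.1],0]
    - [[0,-0.004,0.2],0]
    - [[0,-0.004,0.27],0]
    - [[0,-0.004,0.31],0]
    - [[0,-0.004,0.32],0]
    - [[0,-0.004,0.32],0]

```text
time_s: 30.4
ee_pos: [0.6312, 0.2352, 0.0708]
eef_rot: [3.141, -0.0, 0.53]
force: [0.1, 0.4, -2.5]
grip_width: 0.0116
grip_force: 45.0
```

Call:
carry_out:
  motion:
    - [[0,0,0.015],0]
    - [[0,0,0.03],0]
    - [[0,0,0.045],0]
    - [[0,0,0.055],0]
    - [[0,0,0.055],0]

```text
time_s: 30.9
ee_pos: [0.6307, 0.2352, 0.0591]
eef_rot: [-3.141, 0.001, 0.531]
force: [0.9, 0.0, -1.9]
grip_width: 0.0114
grip_force: 45.0
```

```bash
python3 - <<'E'
from h import *
go(.6307,.2345,.0520,30.4)
p,P=wcloud();lid(P,(.631,.2345),.055)
E
```

```text
t 30.9 pos [0.6307 0.2352 0.0591] rpy [-1.7999e+02  3.0000e-02  3.0400e+01] w 0.0114 gf 45.0 F [ 0.9  0.  -1.9] 
 SHIFT [-0.0019  0.0031  0.0353] turn -0.0
lid 19726 [0.6494 0.2469 0.0543] tilt [-0.0026 -0.0024] ((632.2283935546875, 236.82064819335938), (117.12091827392578, 120.65253448486328), 30.519126892089844)
```

Call:
carry_out:
  motion:
    - [[0,0,0.015],0]
    - [[0,0,0.027],0]
    - [[0,0,0.033],0]
    - [[0,0,0.037],0]
    - [[0,0,0.037],0]
    - [[0,0,0.037],0]

```text
time_s: 31.55
ee_pos: [0.6309, 0.2353, 0.0525]
eef_rot: [3.142, -0.0, 0.531]
force: [-3.4, -1.0, 4.7]
grip_width: 0.0116
grip_force: 45.0
```

Call:
carry_out:
  motion:
    - [[0,0,0],0]
    - [[0,0,0],0]
    - [[0,0,0],0]
    - [[0,0,0],0]
    - [[0,0,-0.1],0]
    - [[0,0,-0.3],0]
    - [[0,0,-0.5],0]
    - [[0,0,-0.6],0]
    - [[0,0,-0.6],0]
    - [[0,0,-0.6],0]
  hand: 0

```text
time_s: 32.55
ee_pos: [0.6307, 0.2352, 0.1713]
eef_rot: [-3.141, 0.001, 0.53]
force: [-0.5, 0.1, -0.4]
grip_width: 0.0472
grip_force: 0.0
```

```bash
python3 - <<'E'
from h import *
go(.6307,.2345,.0520,30.4)
p,P=wcloud();lid(P,(.631,.2345),.048);cv2.imwrite('pics/w12.png',p)
E
```

```text
t 32.55 pos [0.6307 0.2352 0.1713] rpy [-1.7999e+02  3.0000e-02  3.0390e+01] w 0.0472 gf 0.0 F [-0.5  0.1 -0.4] 
 SHIFT [-0.0015  0.0029  0.5963] turn -0.0
lid 11100 [0.6359 0.239  0.0477] tilt [-0.0006 -0.001 ] ((630.9562377929688, 235.80001831054688), (120.46813201904297, 120.20254516601562), 30.48537254333496)
```

View pics/w12.png

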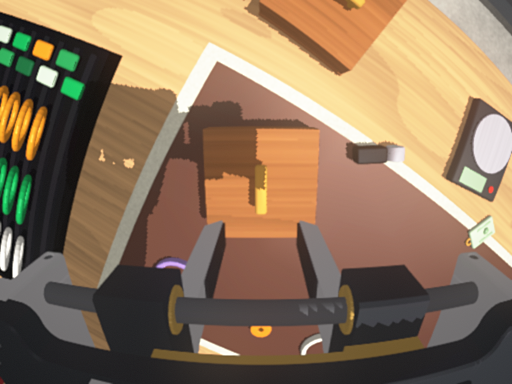

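The lid is closed: top at 47.7 mm (48 expected), tilt about 0.001, centred at (631,235.5). The gripper is clear, so I hand in.

```bash
python3 -c "
from station import ctrl
print(ctrl.hand_in())"
```

```text
the job is handed in; nothing more can be done
None
```

The green jade set is packed and the job handed in: insert, bangle and disc measured seated in place, the lid closed level (top at 47.7 mm against 48 mm expected), and the gripper clear; hand-in returned no verdict.

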